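Put the mixed-up fittings boxes back behind their samples

TASK

Three of the four boxes of cabinet fittings stand in each other's places, and the fourth, just refilled, stands on the bare bench. Put every box into the stand whose screwed-on sample is the same fitting as the box holds, flat on the floor of the stand between its battens, either way round; a stand takes only one box, so set one aside on a free spot where you must. Keep the boxes upright so that nothing spills, set them down rather than drop them, do not knock over the glue bottle, and let go of everything at the end.

Things in the scene. Friction and masses are not known exactly. Their poses are not given: they have to be found in the camera images.
- hinge_box: Loose grey plastic box, filled with concealed cabinet hinges (bright steel, each a round 35 mm cup with a straight arm, 90 mm long) that show up to 12 mm above its rim. 108 mm long (its x), 54 wide (y), 50 high, vertical sides, 0.2 to 0.5 kg. Grasp it from above across the 54 mm. Origin: centre of its underside, z up.
- dowel_box: Loose grey plastic box, filled with beech dowels (plain wooden rods, 12 mm thick, 68 mm long) that show up to 12 mm above its rim. 108 mm long (its x), 54 wide (y), 50 high, vertical sides, 0.2 to 0.5 kg. Grasp it from above across the 54 mm. Origin: centre of its underside, z up.
- brace_box: Loose grey plastic box, filled with flat steel corner braces (L-shaped, two 48 mm legs, 15 mm wide) that show up to 12 mm above its rim. 108 mm long (its x), 54 wide (y), 50 high, vertical sides, 0.2 to 0.5 kg. Grasp it from above across the 54 mm. Origin: centre of its underside, z up.
- knob_box: Loose grey plastic box, filled with turned beech drawer knobs (round, 34 mm across) that show up to 12 mm above its rim. 108 mm long (its x), 54 wide (y), 50 high, vertical sides, 0.2 to 0.5 kg. Grasp it from above across the 54 mm. Origin: centre of its underside, z up.
- hinge_place: Fixed plywood stand with one cabinet hinge (steel, round 35 mm cup with straight arm) as sample. Origin: on the bench below the centre of the floor for the box; floor 9 mm up, 132 mm (x) by 78 (y) inside battens 6 mm higher than it, 90 mm over them. The sample block closes its +x end: x 66 to 124 mm, 28 mm high, sample up to 28 more.
- dowel_place: Fixed plywood stand with one beech dowel (wooden rod 12 x 68 mm) as sample. Origin: on the bench below the centre of the floor for the box; floor 9 mm up, 132 mm (x) by 78 (y) inside battens 6 mm higher than it, 90 mm over them. The sample block closes its +x end: x 66 to 124 mm, 28 mm high, sample up to 28 more.
- brace_place: Fixed plywood stand with one flat L-shaped steel corner brace (48 mm legs) as sample. Origin: on the bench below the centre of the floor for the box; floor 9 mm up, 132 mm (x) by 78 (y) inside battens 6 mm higher than it, 90 mm over them. The sample block closes its +x end: x 66 to 124 mm, 28 mm high, sample up to 28 more.
- knob_place: Fixed plywood stand with one round turned beech knob (34 mm across) as sample. Origin: on the bench below the centre of the floor for the box; floor 9 mm up, 132 mm (x) by 78 (y) inside battens 6 mm higher than it, 90 mm over them. The sample block closes its +x end: x 66 to 124 mm, 28 mm high, sample up to 28 more.
- glue_bottle: Loose white glue bottle, 62 mm across, 150 mm high, standing upright on the bench among or beside the stands; not to be handled. Origin: centre of its underside, z up.
Not all that is in view belongs to the job. Leave any green look-alike of the brace_box alone.

How it is judged:
At the end, for the whole second after the job is handed in: Each box is in the stand with the matching sample: within 14.5 mm of its origin along its x and y (battens leave 12), underside on the floor (6 to 12 mm above its origin), level to 0.06 rad, lengthwise to 0.3 rad either way round, released and at rest (x of hinge_box in the frame of hinge_place between -0.0145 and 0.0145 m and y of hinge_box in the frame of hinge_place between -0.0145 and 0.0145 m and z of hinge_box in the frame of hinge_place between 0.006 and 0.012 m and angle between each of hinge_box, dowel_box, brace_box, knob_box's own z axis and vertical below 0.06 rad and angle between the x axis of hinge_box and the x axis of hinge_place, either way round below 0.3 rad and linear speed of each of hinge_box, dowel_box, brace_box, knob_box below 0.02 m/s and contact force between the fingers and hinge_box below 0.1 N and x of dowel_box in the frame of dowel_place between -0.0145 and 0.0145 m and y of dowel_box in the frame of dowel_place between -0.0145 and 0.0145 m and z of dowel_box in the frame of dowel_place between 0.006 and 0.012 m and angle between the x axis of dowel_box and the x axis of dowel_place, either way round below 0.3 rad and contact force between the fingers and dowel_box below 0.1 N and x of brace_box in the frame of brace_place between -0.0145 and 0.0145 m and y of brace_box in the frame of brace_place between -0.0145 and 0.0145 m and z of brace_box in the frame of brace_place between 0.006 and 0.012 m and angle between the x axis of brace_box and the x axis of brace_place, either way round below 0.3 rad and contact force between the fingers and brace_box below 0.1 N and x of knob_box in the frame of knob_place between -0.0145 and 0.0145 m and y of knob_box in the frame of knob_place between -0.0145 and 0.0145 m and z of knob_box in the frame of knob_place between 0.006 and 0.012 m and angle between the x axis of knob_box and the x axis of knob_place, either way round below 0.3 rad and contact force between the fingers and knob_box below 0.1 N); the robot touches nothing.
It fails at once if a box is tipped by more than about 35 degrees and spills (angle between any of hinge_box, dowel_box, brace_box, knob_box's own z axis and vertical above 0.6 rad).
It fails at once if a box is dropped or thrown: it moves faster than 0.8 m/s (a fall of more than about 30 mm) out of the fingers ((linear speed of hinge_box above 0.8 m/s and contact force between the fingers and hinge_box below 0.05 N) or (linear speed of dowel_box above 0.8 m/s and contact force between the fingers and dowel_box below 0.05 N) or (linear speed of brace_box above 0.8 m/s and contact force between the fingers and brace_box below 0.05 N) or (linear speed of knob_box above 0.8 m/s and contact force between the fingers and knob_box below 0.05 N)).
It fails at once if the glue bottle is knocked over (angle between glue_bottle's own z axis and vertical above 0.5 rad).
It also fails if it takes over 147 s, if anything falls off the work surface, if the arm or the gripper's body presses on something with over 40 N, if the wrist force passes 120 N, or if a joint passes its speed limit or range.

ROBOT

A 7-joint arm with a two-finger parallel gripper is mounted at the origin on the work surface. World frame = base frame: x ahead of the robot, y to its left, z up, the work surface at z = 0. Lengths are in m, angles in rad, forces in N, time in s.
With the tool pointing down it reaches from about 0.35 to 0.9 m from the base axis. Payload 8.1 kg.
Tool frame: the origin (TCP) lies at the very end of the fingers, on their centre line; the grasp point (between the pads) lies 19 mm behind it; z points along the fingers, y is the line along which they close (so a half turn about z gives the same grasp; the last joint's range is limited). The gripper opens to 85 mm and grips with 20 to 120 N. Pads are 22 mm wide; open, the fingers measure 114 mm over their backs; the gripper's body (76 mm by 85 mm) begins 54 mm behind the grasp point. The pads swing forward as they close: fully open they stand 13 mm farther back than shut.
Start: joints at [1.139, 0.434, 0.025, 1.573, -0.012, 1.134, -0.075], TCP at [0.202, -0.592, 0.231] pointing down, gripper open.
Joint ranges: [-2.62, 2.62], [-0.44, 2.09], [-1.27, 1.32], [0.08, 2.57], [-1.32, 4.46], [0.12, 2], [-2.74, 2.74]. Speed limits (rad/s): [2.22, 2.22, 3.01, 3.01, 3.14, 3.14, 3.14].

INTERFACE

Orientations are given as a unit quaternion [w, x, y, z].
In Python, from workcell import get_obs, capture, hand_in gives the robot as it stands.
- The arm moves only by the shell command python3 -m pendant 'ROWS' [OPENING] [FORCE]. ROWS is a JSON object of lists of equal length, an entry for each row: "dp": the shift along the tool's x, y, z normalised to -1 to 1, where 1 is 0.03 m, a list of three; "rotation": the turn, a rotation vector about the tool's x, y, z normalised to -1 to 1, where 1 is 0.08 rad, a list of three. In form: {"dp": [[x, y, z], ...], "rotation": [[wx, wy, wz], ...]}. A call has exactly 8 rows; each row shifts and turns the commanded pose from where the row before left it, along the tool's axes as they then stand; what a row does not reach is not made up. A row lasts 1/8 s, in which the tool goes at most 62.5 mm and 10.7 degrees, less where a joint would pass 70% of its speed; a pose out of reach is approached as far as the arm can. A call with a number of a shift or a turn outside -1 to 1 is refused whole. A call with a gripper value outside its range is refused whole. OPENING is the opening, from 0 (shut) to 1 (fully open), set as the call begins (- or left out, the last holds). The fingers move at their own pace and stop on an object; FORCE is the grip in N (left out, the last holds). Time passes only in rows, so rows that do not move let the fingers close, or fill a call up. It gives the time, the measured TCP pose, the force, the opening and the grip force at its end, in the units of the state.
- get_obs(): the state, without advancing time (a new reading comes with each control period).
- capture(name): name is "side" or "top" or "wrist"; returns a dict with "color" (420x560x3 uint8, red, green, blue), "fx", "fy", "cx", "cy" (pixels), "dist_coeffs" ([k1, k2, p1, p2, k3] as OpenCV has them; the pictures are not rectified), "T" (4x4, takes a point from camera to world coordinates); the wrist camera has in their place "tool_from_camera" (4x4, takes a point from camera to tool coordinates, whose origin is the TCP and whose axes are the flange's). Camera axes: x right, y down, z forward; pixel columns grow to the right and rows downward; lengths in m; the calibration is good to about 2 mm. A picture is of the moment at which its call begins: read the wrist's pose just before it. There is no depth.
- hand_in(): hands the job in; it is judged then, once.
The state is a dict: "time_s": time; "qpos": joint angles; "qd": joint speeds; "joint_efforts": joint torques, N m; "tcp_pos": TCP position; "ee_rot": TCP orientation; "ft_force": force on the tool from outside, world axes, zero at the start; "ft_torque": the same for the moment, N m; "finger_gap": opening from 0.0 (shut) to 1.0 (fully open); "gripper_force": force on a finger pad.
Only numpy, scipy, OpenCV 4.12 (cv2) and the standard library are available. Lean on these libraries where they do the work, as an engineer would, in place of code of your own. Each camera call takes 0.05 s, during which the arm holds its last target. There are 200 camera calls.

## Working session

There is one attempt and no reset: what is moved stays moved. The work goes in short steps, Python scripts to look and compute and a shell command to move; the robot and the scene stay as the last step left them, time stands still between calls to the robot, and variables do not carry over. Pictures are saved under pics/ and viewed, at most 14 in all, crops included, and the job is handed in when it is done.

```bash
mkdir -p pics; ls
python3 - <<'E'
from workcell import get_obs,capture
import cv2,json,pickle
o=get_obs();print({k:o[k] for k in('time_s','tcp_pos','ee_rot','finger_gap')})
for n in('top','side'):
    c=capture(n);cv2.imwrite(f'pics/{n}0.png',cv2.resize(c['color'][:,:,::-1],(800,600),interpolation=cv2.INTER_CUBIC));pickle.dump(c,open(f'{n}0.pkl','wb'));print(c['T'],c['fx'],c['cx'],c['dist_coeffs'])
E
```

```text
pics
{'time_s': 0.0, 'tcp_pos': array([ 0.20159241, -0.59107553,  0.23052949]), 'ee_rot': array([-7.48867397e-04,  9.86524833e-01,  1.63609768e-01, -1.91474656e-04]), 'finger_gap': 0.9972970848158721}
[[ 0.0241214  -0.98594465  0.1653218   0.28960385]
 [-0.99967833 -0.02508475 -0.00374134 -0.00314301]
 [ 0.00783581 -0.16517837 -0.98623258  1.09641851]
 [ 0.          0.          0.          1.        ]] 381.33936447750676 283.5779596130671 [-0.0304806  0.         0.         0.         0.       ]
[[-0.81207671 -0.35954051  0.45963251  0.00281422]
 [-0.58352019  0.50836941 -0.63329672  0.63511499]
 [-0.00596728 -0.78249036 -0.6226341   0.65646072]
 [ 0.          0.          0.          1.        ]] 426.2194161955107 277.73691815423274 [-0.13609938  0.          0.          0.          0.        ]
```

View pics/top0.png

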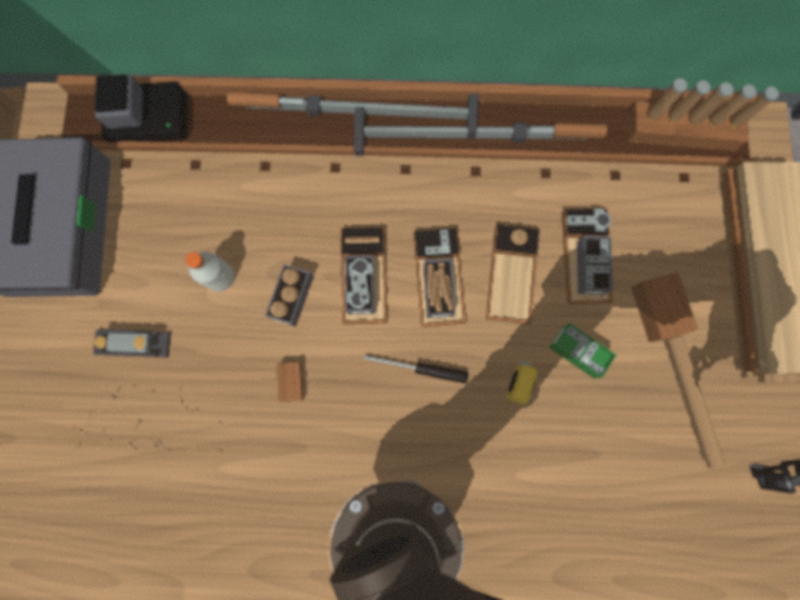

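View pics/side0.png

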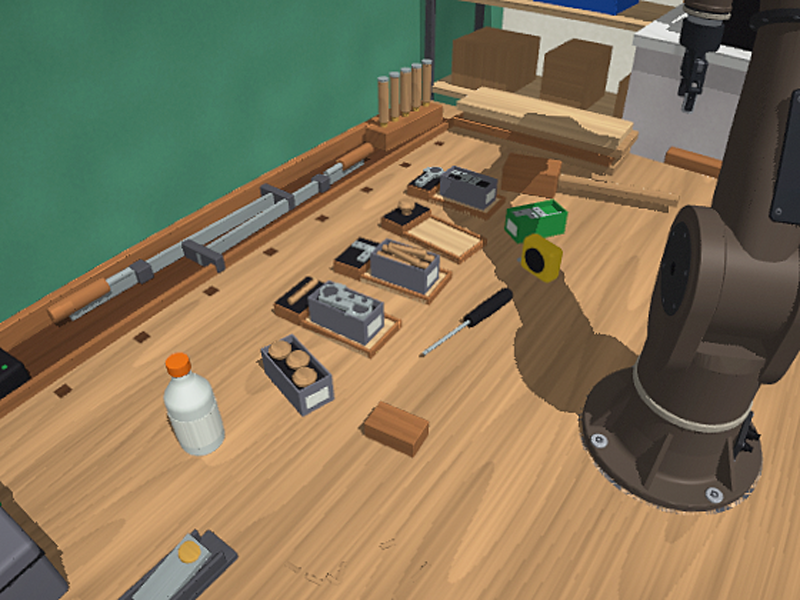

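The stands, from left to right:
- Dowel stand, holding the hinge box, at (364,275).
- Brace stand, holding the dowel box, at (440,277).
- Knob stand, empty, at (513,272).
- Hinge stand, holding a shadowed box, probably braces, at (590,255).

The knob box is on the bench at (290,295), the bottle at (210,270), and the green look-alike at (583,350). I'll measure from an enlarged crop.

```bash
cat > h.py <<'E'
import numpy as np,cv2,pickle
from scipy.spatial.transform import Rotation as R
def K(c): return np.array([[c['fx'],0,c['cx']],[0,c['fy'],c['cy']],[0,0,1.]])
def ray(c,uv,z,T=None):
    T=c['T'] if T is None else T
    p=cv2.undistortPoints(np.float64(uv).reshape(-1,1,2),K(c),np.float64(c['dist_coeffs'])).reshape(-1,2)
    d=np.c_[p,np.ones(len(p))]@T[:3,:3].T; o=T[:3,3]
    return o+d*((z-o[2])/d[:,2])[:,None]
def proj(c,P,T=None):
    T=c['T'] if T is None else T
    W=np.linalg.inv(T)
    return cv2.projectPoints(np.float64(P).reshape(-1,1,3),cv2.Rodrigues(W[:3,:3])[0],W[:3,3],K(c),np.float64(c['dist_coeffs']))[0].reshape(-1,2)
def tcpT(o):
    T=np.eye(4);q=o['ee_rot'];T[:3,:3]=R.from_quat([q[1],q[2],q[3],q[0]]).as_matrix();T[:3,3]=o['tcp_pos'];return T
E
python3 - <<'E'
from h import *
c=pickle.load(open('top0.pkl','rb'))
im=c['color'][135:240,180:446,::-1].copy()
im=np.clip(im.astype(float)*1.3,0,255).astype('uint8')
cv2.imwrite('pics/crop1.png',cv2.resize(im,(798,315),interpolation=cv2.INTER_CUBIC))
uv=np.array([(290,295),(364,275),(440,277),(513,272),(590,255),(210,270),(290,382)])/1.42857
print(ray(c,uv,.03).round(3))
E
```

```text
[[ 0.48   0.222  0.03 ]
 [ 0.524  0.076  0.03 ]
 [ 0.524 -0.076  0.03 ]
 [ 0.538 -0.222  0.03 ]
 [ 0.578 -0.38   0.03 ]
 [ 0.527  0.386  0.03 ]
 [ 0.308  0.212  0.03 ]]
```

View pics/crop1.png

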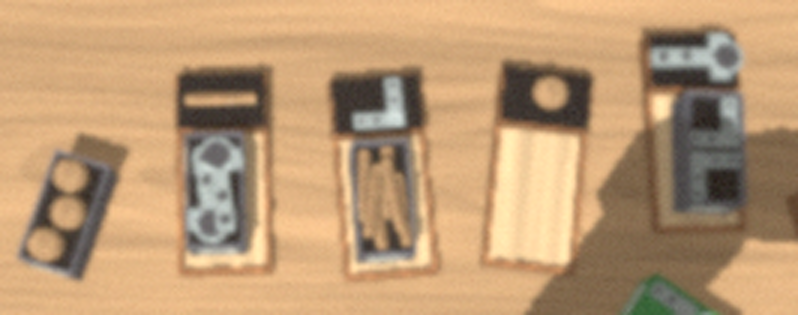

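```bash
cat > fit.py <<'E'
from h import *
from scipy.optimize import least_squares
def fit(c,L,uv,T=None,p0=(.5,0,0)):
    L=np.array(L,float)
    def w(p):
        s,k=np.sin(p[2]),np.cos(p[2]);return np.c_[p[0]+k*L[:,0]-s*L[:,1],p[1]+s*L[:,0]+k*L[:,1],L[:,2]]
    r=least_squares(lambda p:(proj(c,w(p),T)-uv).ravel(),p0)
    return r.x.round(4),np.sqrt(np.mean(r.fun**2)).round(2)
E
python3 - <<'E'
from fit import *
c=pickle.load(open('top0.pkl','rb'))
S={'dowel':[(180,273),(270,272),(178,70),(271,67)],'brace':[(348,278),(440,271),(331,75),(424,69)],'knob':[(482,265),(573,271),(502,62),(592,69)],'hinge':[(658,230),(745,230),(643,30),(733,27)]}
B={'knob':(.05,[(57,152),(115,167),(20,260),(78,279)]),'hinge':(.059,[(188,134),(250,135),(188,250),(250,252)]),'dowel':(.059,[(350,140),(415,138),(358,262),(417,260)]),'brace':(.059,[(676,92),(742,90),(677,213),(742,210)])}
f=lambda u:np.array(u)/3.+[180,135]
for n,u in S.items(): print('stand',n,*fit(c,[(-.072,.045,.015),(-.072,-.045,.015),(.124,.045,.028),(.124,-.045,.028)],f(u)))
for n,(z,u) in B.items(): print('box',n,*fit(c,[(.054,.027,z),(.054,-.027,z),(-.054,.027,z),(-.054,-.027,z)],f(u)))
E
```

```text
stand dowel [0.5029 0.0759 0.0368] 0.47
stand brace [ 0.5043 -0.0805  0.0986] 0.21
stand knob [ 0.5146 -0.2221 -0.0835] 0.61
stand hinge [ 0.5561 -0.3801  0.0549] 0.59
box knob [ 0.4766  0.2193 -0.2628] 0.42
box hinge [0.4989 0.0786 0.0301] 0.54
box dowel [ 0.496 -0.075  0.055] 1.06
box brace [ 0.5504 -0.3785 -0.0094] 1.52
```

```bash
cat > go.py <<'E'
# usage: go.py x y z yaw(box) : prints turn units then shifts (tool axes after turn) in units
import sys
from h import *
from workcell import get_obs
o=get_obs();T=tcpT(o);x,y,z,w=map(float,sys.argv[1:5])
ps=np.arctan2(T[1,0],T[0,0]);d=(w-ps+np.pi/2)%np.pi-np.pi/2
ps2=ps+d;D=np.array([x,y,z])-T[:3,3];t=o['time_s']
print('t',round(t,2),'pos',T[:3,3].round(4),'yaw',ps.round(3),'tilt',T[:2,2].round(3),'gap',round(o['finger_gap'],3),'F',np.round(o['ft_force'],1),'j7',round(o['qpos'][6],2))
print('turn z',round(-d/.08,2),'dp',(np.array([D[0]*np.cos(ps2)+D[1]*np.sin(ps2),D[0]*np.sin(ps2)-D[1]*np.cos(ps2),-D[2]])/.03).round(2))
E
python3 -m pendant '{"dp":[[1,0,0],[1,0,0],[1,0,0],[1,0,0],[1,0,0],[1,0,0],[1,0,0],[1,0,0]],"rotation":[[0,0,0],[0,0,0],[0,0,0],[0,0,0],[0,0,0],[0,0,0],[0,0,0],[0,0,0]]}' 1 60
python3 -m pendant '{"dp":[[0,0,0],[0,0,0],[0,0,0],[0,0,0],[0,0,0],[0,0,0],[0,0,0],[0,0,0]],"rotation":[[0,0,0.92],[0,0,0.92],[0,0,0.92],[0,0,0.92],[0,0,0.92],[0,0,0.92],[0,0,0.92],[0,0,0.92]]}'
python3 go.py .4766 .2193 .15 -.2628
```

```text
time_s: 1.1
tcp_pos: [0.4296, -0.5135, 0.2308]
ee_rot: [-0.0, 0.987, 0.164, -0.0]
ft_force: [0.4, -0.4, 0.5]
finger_gap: 0.997
gripper_force: 0.0
time_s: 2.1
tcp_pos: [0.4288, -0.5138, 0.2308]
ee_rot: [-0.0, 0.991, -0.131, -0.0]
ft_force: [0.3, -0.3, -0.5]
finger_gap: 1.0
gripper_force: 0.0
t 2.1 pos [ 0.4288 -0.5138  0.2308] yaw -0.262 tilt [-0.001  0.001] gap 1.0 F [ 0.3 -0.3 -0.5] j7 -0.98
turn z 0.0 dp [ -4.81 -24.01   2.69]
```

```bash
Z='not used'
python3 -m pendant '{"dp":[[-0.2,-1,0],[-0.2,-1,0],[-0.2,-1,0],[-0.2,-1,0],[-0.2,-1,0],[-0.2,-1,0],[-0.2,-1,0],[-0.2,-1,0]],"rotation":[[0,0,0],[0,0,0],[0,0,0],[0,0,0],[0,0,0],[0,0,0],[0,0,0],[0,0,0]]}' >/dev/null
python3 -m pendant '{"dp":[[-0.2,-1,0],[-0.2,-1,0],[-0.2,-1,0],[-0.2,-1,0],[-0.2,-1,0],[-0.2,-1,0],[-0.2,-1,0],[-0.2,-1,0]],"rotation":[[0,0,0],[0,0,0],[0,0,0],[0,0,0],[0,0,0],[0,0,0],[0,0,0],[0,0,0]]}' >/dev/null
python3 -m pendant '{"dp":[[-0.2,-1,0],[-0.2,-1,0],[-0.2,-1,0],[-0.2,-1,0],[-0.2,-1,0],[-0.2,-1,0],[-0.2,-1,0],[-0.2,-1,0]],"rotation":[[0,0,0],[0,0,0],[0,0,0],[0,0,0],[0,0,0],[0,0,0],[0,0,0],[0,0,0]]}' >/dev/null
python3 go.py .4766 .2193 .02 -.2628
python3 - <<'E'
from h import *
from workcell import *
o=get_obs();c=capture('wrist');T=tcpT(o)@c['tool_from_camera'];print(T.round(3),c['fx'])
pickle.dump((c,T),open('w1.pkl','wb'));im=c['color'][:,:,::-1].copy()
P=[(.054,.027),(.054,-.027),(-.054,-.027),(-.054,.027)];p=np.array(P);k,s=np.cos(-.2628),np.sin(-.2628)
w=np.c_[.4766+k*p[:,0]-s*p[:,1],.2193+s*p[:,0]+k*p[:,1],np.full(4,.05)]
u=proj(c,w,T);print(u.round(0));cv2.polylines(im,[u.astype(int)],True,(0,0,255),1)
cv2.imwrite('pics/w1.png',im)
E
```

```text
t 5.1 pos [0.4748 0.2196 0.231 ] yaw -0.26 tilt [-0.001 -0.   ] gap 0.995 F [ 0.6 -0.2 -0.3] j7 -2.45
turn z 0.03 dp [ 0.06 -0.01  7.03]
[[-0.257 -0.918 -0.301  0.553]
 [-0.967  0.244  0.079  0.199]
 [ 0.001  0.311 -0.95   0.373]
 [ 0.     0.     0.     1.   ]] 291.15658979684446
[[253. 141.]
 [303. 141.]
 [300. 234.]
 [255. 234.]]
```

View pics/w1.png

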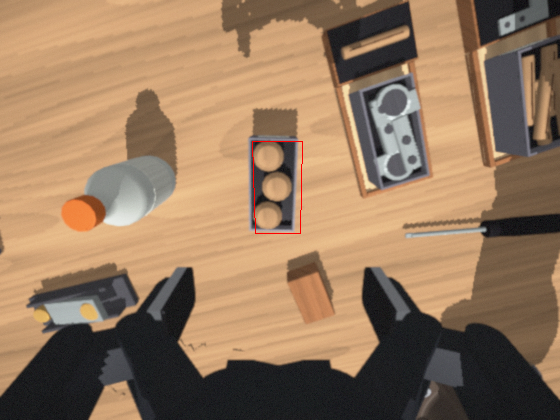

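Run:
```python
from fit import *
c,T=pickle.load(open('w1.pkl','rb'))
bx=lambda z:[(.054,.027,z),(.054,-.027,z),(-.054,.027,z),(-.054,-.027,z)]
print('knobbox',*fit(c,bx(.05),[(251,138),(297,137),(252,231),(294,231)],T))
print('hingebox',*fit(c,bx(.059),[(352,88),(411,74),(368,190),(428,177)],T))
print('dowelstand',*fit(c,[(-.072,.045,.015),(-.072,-.045,.015),(.124,.045,.028),(.124,-.045,.028)],[(363,196),(433,177),(324,33),(408,3)],T))
```

```text
knobbox [ 0.4814  0.223  -0.2697] 1.38
hingebox [0.5056 0.09   0.0099] 3.13
dowelstand [0.5014 0.0791 0.0643] 2.06
```

```bash
python3 -m pendant '{"dp":[[0.12,-0.1,0.9],[0,0,0.9],[0,0,0.9],[0,0,0.9],[0,0,0.9],[0,0,0.9],[0,0,0.9],[0,0,0.7]],"rotation":[[0,0,0],[0,0,0],[0,0,0],[0,0,0],[0,0,0],[0,0,0],[0,0,0],[0,0,0]]}'
python3 -m pendant '{"dp":[[0,0,0],[0,0,0],[0,0,0],[0,0,0],[0,0,0],[0,0,0],[0,0,0],[0,0,0]],"rotation":[[0,0,0],[0,0,0],[0,0,0],[0,0,0],[0,0,0],[0,0,0],[0,0,0],[0,0,0]]}' 0 60
python3 -m pendant '{"dp":[[0,0,-0.2],[0,0,-0.5],[0,0,-0.6],[0,0,-0.6],[0,0,-0.6],[0,0,-0.6],[0,0,-0.5],[0,0,-0.3]],"rotation":[[0,0,0],[0,0,0],[0,0,0],[0,0,0],[0,0,0],[0,0,0],[0,0,0],[0,0,0]]}'
python3 go.py .5146 -.2221 .13 -.0835
```

```text
time_s: 6.15
tcp_pos: [0.4787, 0.2203, 0.02]
ee_rot: [0.0, 0.992, -0.13, -0.001]
ft_force: [0.2, 0.8, -1.2]
finger_gap: 1.004
gripper_force: 0.0
time_s: 7.15
tcp_pos: [0.4797, 0.221, 0.0222]
ee_rot: [-0.0, 0.992, -0.13, 0.001]
ft_force: [-1.8, -0.2, 6.9]
finger_gap: 0.622
gripper_force: 64.7
time_s: 8.15
tcp_pos: [0.4794, 0.2208, 0.1395]
ee_rot: [-0.0, 0.992, -0.13, 0.0]
ft_force: [0.7, -0.8, -2.5]
finger_gap: 0.624
gripper_force: 63.5
t 8.15 pos [0.4794 0.2208 0.1395] yaw -0.26 tilt [0.001 0.   ] gap 0.624 F [ 0.7 -0.8 -2.5] j7 -2.49
turn z -2.21 dp [ 2.4  14.61  0.32]
```

```bash
python3 -m pendant '{"dp":[[0,0,0],[0,0,0],[0.1,0.3,0],[0.15,0.8,0],[0.15,0.9,0],[0.16,0.95,0],[0.16,0.95,0],[0.16,0.95,0]],"rotation":[[0,0,-0.75],[0,0,-0.75],[0,0,-0.7],[0,0,0],[0,0,0],[0,0,0],[0,0,0],[0,0,0]]}' >/dev/null
python3 -m pendant '{"dp":[[0.16,0.95,0],[0.16,0.95,0],[0.16,0.95,0],[0.16,0.95,0],[0.16,0.95,0],[0.16,0.95,0],[0.16,0.95,0],[0.16,0.95,0]],"rotation":[[0,0,0],[0,0,0],[0,0,0],[0,0,0],[0,0,0],[0,0,0],[0,0,0],[0,0,0]]}' >/dev/null
python3 -m pendant '{"dp":[[0.16,0.9,0],[0.07,0.6,0],[0,0.4,0],[0,0.2,0],[0,0,0],[0,0,0],[0,0,0],[0,0,0]],"rotation":[[0,0,0],[0,0,0],[0,0,0],[0,0,0],[0,0,0],[0,0,0],[0,0,0],[0,0,0]]}' >/dev/null
python3 go.py .5146 -.2221 .032 -.0835
python3 - <<'E'
from h import *
from workcell import *
o=get_obs();c=capture('wrist');T=tcpT(o)@c['tool_from_camera']
pickle.dump((c,T),open('w2.pkl','wb'));im=c['color'][:,:,::-1].copy()
def draw(x,y,w,L,col):
    L=np.array(L);k,s=np.cos(w),np.sin(w)
    u=proj(c,np.c_[x+k*L[:,0]-s*L[:,1],y+s*L[:,0]+k*L[:,1],L[:,2]],T);cv2.polylines(im,[u.astype(int)],True,col,1)
for p in[(.5146,-.2221,-.0835),(.5561,-.3801,.0549),(.5043,-.0805,.0986)]:
    draw(*p,[(-.072,.045,.015),(-.072,-.045,.015),(.124,-.045,.028),(.124,.045,.028)],(0,0,255))
cv2.imwrite('pics/w2.png',im)
E
```

```text
t 11.15 pos [ 0.5136 -0.22    0.1384] yaw -0.083 tilt [0. 0.] gap 0.623 F [ 0.6  0.6 -2.5] j7 -1.44
turn z 0.0 dp [0.04 0.07 3.55]
```

View pics/w2.png

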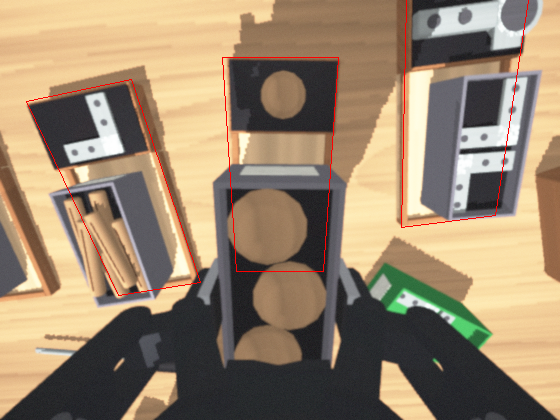

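The wrist picture shows the stand outlines matching to about 3 mm, and the box at (480,150) does hold corner braces. I'll lower the knob box.

```bash
python3 -m pendant '{"dp":[[0.04,0.04,0.4],[0,0,0.6],[0,0,0.6],[0,0,0.6],[0,0,0.6],[0,0,0.4],[0,0,0.25],[0,0,0.08]],"rotation":[[0,0,0],[0,0,0],[0,0,0],[0,0,0],[0,0,0],[0,0,0],[0,0,0],[0,0,0]]}'
python3 -m pendant '{"dp":[[0,0,0],[0,0,0],[0,0,0],[0,0,0],[0,0,0],[0,0,0],[0,0,0],[0,0,0]],"rotation":[[0,0,0],[0,0,0],[0,0,0],[0,0,0],[0,0,0],[0,0,0],[0,0,0],[0,0,0]]}' 1 60
python3 -m pendant '{"dp":[[0,0,-0.4],[0,0,-0.9],[0,0,-1],[0,0,-1],[0,0,-1],[0,0,-1],[0,0,-1],[0,0,-0.7]],"rotation":[[0,0,0],[0,0,0],[0,0,0],[0,0,0],[0,0,0],[0,0,0],[0,0,0],[0,0,0]]}'
python3 go.py .504 .0815 .2 .03
```

```text
time_s: 12.2
tcp_pos: [0.5145, -0.2217, 0.032]
ee_rot: [-0.0, 0.999, -0.042, -0.0]
ft_force: [-0.1, -1.0, -2.1]
finger_gap: 0.619
gripper_force: 63.6
time_s: 13.2
tcp_pos: [0.5146, -0.2217, 0.0324]
ee_rot: [0.0, 0.999, -0.042, -0.0]
ft_force: [0.3, 0.0, -0.8]
finger_gap: 1.002
gripper_force: 0.0
time_s: 14.2
tcp_pos: [0.5148, -0.2216, 0.2448]
ee_rot: [0.0, 0.999, -0.042, 0.001]
ft_force: [-0.1, -1.5, -0.6]
finger_gap: 1.0
gripper_force: 0.0
t 14.2 pos [ 0.5148 -0.2216  0.2448] yaw -0.084 tilt [ 0.002 -0.001] gap 1.0 F [-0.1 -1.5 -0.6] j7 -1.41
turn z -1.42 dp [ -0.06 -10.11   1.49]
```

```bash
python3 -m pendant '{"dp":[[0,0,0],[0,0,0],[-0.05,-1,0],[-0.05,-1,0],[-0.05,-1,0],[-0.05,-1,0],[0,-1,0],[0,-1,0]],"rotation":[[0,0,-0.7],[0,0,-0.7],[0,0,0],[0,0,0],[0,0,0],[0,0,0],[0,0,0],[0,0,0]]}' >/dev/null
python3 -m pendant '{"dp":[[0,-1,0],[0,-1,0],[0,-1,0],[0,-1,0],[0,0,0],[0,0,0],[0,0,0],[0,0,0]],"rotation":[[0,0,0],[0,0,0],[0,0,0],[0,0,0],[0,0,0],[0,0,0],[0,0,0],[0,0,0]]}' >/dev/null
cat > look.py <<'E'
import sys
from h import *
from workcell import *
o=get_obs();c=capture('wrist');T=tcpT(o)@c['tool_from_camera'];n=sys.argv[1]
pickle.dump((c,T),open(n+'.pkl','wb'));im=c['color'][:,:,::-1].copy()
def draw(x,y,w,L,col):
    L=np.array(L);k,s=np.cos(w),np.sin(w)
    u=proj(c,np.c_[x+k*L[:,0]-s*L[:,1],y+s*L[:,0]+k*L[:,1],L[:,2]],T);cv2.polylines(im,[u.astype(int)],True,col,1)
for p in[(.5029,.0759,.0368),(.5146,-.2221,-.0835),(.5561,-.3801,.0549),(.5043,-.0805,.0986)]:
    draw(*p,[(-.072,.045,.015),(-.072,-.045,.015),(.124,-.045,.028),(.124,.045,.028)],(0,0,255))
for a in sys.argv[2:]:
    x,y,w,z=map(float,a.split(','))
    draw(x,y,w,[(.054,.027,z),(.054,-.027,z),(-.054,-.027,z),(-.054,.027,z)],(255,255,0))
cv2.imwrite(f'pics/{n}.png',im)
E
python3 go.py .504 .0815 .0295 .03; python3 look.py w3 .4989,.0786,.0301,.059 .496,-.075,.055,.059
```

```text
t 16.2 pos [0.5003 0.0772 0.2425] yaw 0.027 tilt [ 0. -0.] gap 1.002 F [ 0.1 -0.1  0.2] j7 -1.91
turn z -0.04 dp [ 0.13 -0.14  7.1 ]
```

View pics/w3.png

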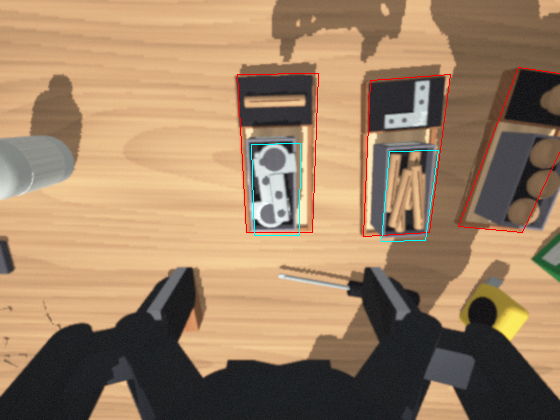

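```bash
python3 -m pendant '{"dp":[[0.09,-0.06,0.9],[0,0,1],[0,0,1],[0,0,1],[0,0,1],[0,0,1],[0,0,0.8],[0,0,0.38]],"rotation":[[0,0,0],[0,0,0],[0,0,0],[0,0,0],[0,0,0],[0,0,0],[0,0,0],[0,0,0]]}'
python3 -m pendant '{"dp":[[0,0,0],[0,0,0],[0,0,0],[0,0,0],[0,0,0],[0,0,0],[0,0,0],[0,0,0]],"rotation":[[0,0,0],[0,0,0],[0,0,0],[0,0,0],[0,0,0],[0,0,0],[0,0,0],[0,0,0]]}' 0 60
python3 -m pendant '{"dp":[[0,0,-0.2],[0,0,-0.4],[0,0,-0.5],[0,0,-0.5],[0,0,-0.3],[0,-0.2,-0.1],[0,-0.5,0],[0,-0.7,0]],"rotation":[[0,0,0],[0,0,0],[0,0,0],[0,0,0],[0,0,0],[0,0,0],[0,0,0],[0,0,0]]}'
python3 go.py .49 .225 .0215 .03
```

```text
time_s: 17.25
tcp_pos: [0.5023, 0.0795, 0.0288]
ee_rot: [0.0, 1.0, 0.014, -0.001]
ft_force: [-0.2, 0.8, 0.0]
finger_gap: 1.0
gripper_force: 0.0
time_s: 18.25
tcp_pos: [0.5037, 0.0806, 0.0312]
ee_rot: [-0.0, 1.0, 0.014, 0.001]
ft_force: [-0.6, 2.2, 6.8]
finger_gap: 0.62
gripper_force: 64.5
time_s: 19.25
tcp_pos: [0.5013, 0.1229, 0.0895]
ee_rot: [0.0, 1.0, 0.014, -0.0]
ft_force: [-0.0, 0.2, -4.3]
finger_gap: 0.617
gripper_force: 63.7
t 19.25 pos [0.5013 0.1229 0.0895] yaw 0.028 tilt [-0.001 -0.   ] gap 0.617 F [-0.   0.2 -4.3] j7 -2.09
turn z -0.03 dp [-0.27 -3.41  2.27]
```

```bash
python3 -m pendant '{"dp":[[-0.1,-0.9,0],[-0.1,-1,0],[-0.07,-0.9,0],[0,-0.4,0.2],[0,-0.2,0.5],[0,0,0.6],[0,0,0.6],[0,0,0.35]],"rotation":[[0,0,0],[0,0,0],[0,0,0],[0,0,0],[0,0,0],[0,0,0],[0,0,0],[0,0,0]]}'
python3 -m pendant '{"dp":[[0,0,0],[0,0,0],[0,0,0],[0,0,0],[0,0,0],[0,0,0],[0,0,0],[0,0,0]],"rotation":[[0,0,0],[0,0,0],[0,0,0],[0,0,0],[0,0,0],[0,0,0],[0,0,0],[0,0,0]]}' 1 60
python3 -m pendant '{"dp":[[0,0,-0.4],[0,0,-0.9],[0,0,-1],[0,0,-1],[0,0,-1],[0,0,-1],[0,0,-1],[0,0,-0.7]],"rotation":[[0,0,0],[0,0,0],[0,0,0],[0,0,0],[0,0,0],[0,0,0],[0,0,0],[0,0,0]]}'
python3 go.py .501 -.077 .2 .055
```

```text
time_s: 20.25
tcp_pos: [0.4901, 0.2219, 0.0213]
ee_rot: [0.001, 1.0, 0.013, -0.001]
ft_force: [-13.3, -11.7, 60.6]
finger_gap: 0.62
gripper_force: 72.7
time_s: 21.25
tcp_pos: [0.4907, 0.2237, 0.0225]
ee_rot: [0.0, 1.0, 0.014, 0.0]
ft_force: [0.7, -0.5, 0.3]
finger_gap: 1.001
gripper_force: 0.0
time_s: 22.25
tcp_pos: [0.4908, 0.2239, 0.2349]
ee_rot: [-0.0, 1.0, 0.014, 0.001]
ft_force: [-0.5, -0.2, -0.4]
finger_gap: 0.996
gripper_force: 0.0
t 22.25 pos [0.4908 0.2239 0.2349] yaw 0.028 tilt [0.002 0.001] gap 0.996 F [-0.5 -0.2 -0.4] j7 -2.2
turn z -0.34 dp [-0.21 10.03  1.16]
```

```bash
python3 -m pendant '{"dp":[[0,0.5,0],[-0.03,1,0],[-0.03,1,0],[-0.03,1,0],[-0.03,1,0],[-0.03,1,0],[-0.03,1,0],[-0.03,1,0]],"rotation":[[0,0,-0.34],[0,0,0],[0,0,0],[0,0,0],[0,0,0],[0,0,0],[0,0,0],[0,0,0]]}' >/dev/null
python3 -m pendant '{"dp":[[0,1,0],[0,0.8,0],[0,0.5,0],[0,0.2,0],[0,0,0],[0,0,0],[0,0,0],[0,0,0]],"rotation":[[0,0,0],[0,0,0],[0,0,0],[0,0,0],[0,0,0],[0,0,0],[0,0,0],[0,0,0]]}' >/dev/null
python3 go.py .501 -.077 .031 .055; python3 look.py w4 .501,-.077,.055,.059
```

```text
t 24.25 pos [ 0.5005 -0.0758  0.2325] yaw 0.056 tilt [-0.  0.] gap 0.999 F [-0.4 -0.4 -0.2] j7 -1.54
turn z 0.01 dp [0.01 0.04 6.72]
```

View pics/w4.png

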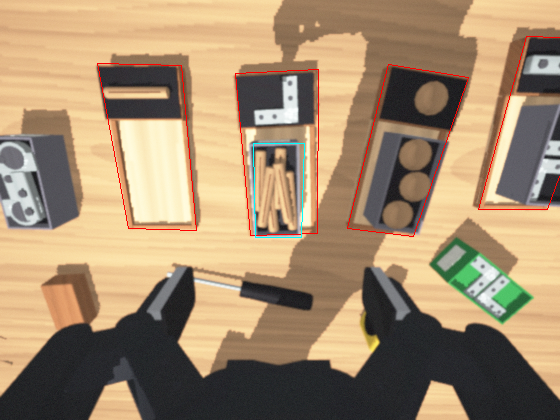

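```bash
python3 -m pendant '{"dp":[[0.05,0,0.9],[0,0,1],[0,0,1],[0,0,1],[0,0,1],[0,0,0.9],[0,0,0.6],[0,0,0.32]],"rotation":[[0,0,0],[0,0,0],[0,0,0],[0,0,0],[0,0,0],[0,0,0],[0,0,0],[0,0,0]]}'
python3 -m pendant '{"dp":[[0,0,0],[0,0,0],[0,0,0],[0,0,0],[0,0,0],[0,0,0],[0,0,0],[0,0,0]],"rotation":[[0,0,0],[0,0,0],[0,0,0],[0,0,0],[0,0,0],[0,0,0],[0,0,0],[0,0,0]]}' 0 60
python3 -m pendant '{"dp":[[0,0,-0.2],[0,0,-0.5],[0,0,-0.6],[0,0,-0.5],[0,-0.2,-0.2],[0,-0.6,0],[0,-0.9,0],[0,-0.9,0]],"rotation":[[0,0,0],[0,0,0],[0,0,0],[0,0,0],[0,0,0.2],[0,0,0],[0,0,0],[0,0,0]]}'
python3 -m pendant '{"dp":[[0,-0.9,0],[0,-0.7,0],[0,-0.5,0],[0,-0.3,0],[0,0,0],[0,0,0],[0,0,0],[0,0,0]],"rotation":[[0,0,0],[0,0,0],[0,0,0],[0,0,0],[0,0,0],[0,0,0],[0,0,0],[0,0,0]]}'
python3 go.py .5025 .0770 .032 .037
```

```text
time_s: 25.3
tcp_pos: [0.5017, -0.076, 0.03]
ee_rot: [-0.0, 1.0, 0.028, -0.001]
ft_force: [0.1, -0.0, 1.0]
finger_gap: 0.998
gripper_force: 0.0
time_s: 26.3
tcp_pos: [0.5028, -0.076, 0.0319]
ee_rot: [0.0, 1.0, 0.028, 0.001]
ft_force: [-0.3, 0.4, 7.0]
finger_gap: 0.617
gripper_force: 64.0
time_s: 27.3
tcp_pos: [0.4981, 0.004, 0.0903]
ee_rot: [-0.0, 1.0, 0.02, -0.001]
ft_force: [0.0, 0.0, -2.1]
finger_gap: 0.616
gripper_force: 63.3
time_s: 28.3
tcp_pos: [0.4961, 0.0731, 0.0909]
ee_rot: [0.0, 1.0, 0.019, -0.0]
ft_force: [0.2, -0.1, -2.2]
finger_gap: 0.618
gripper_force: 63.3
t 28.3 pos [0.4961 0.0731 0.0909] yaw 0.038 tilt [-0. -0.] gap 0.618 F [ 0.2 -0.1 -2.2] j7 -1.93
turn z 0.01 dp [ 0.22 -0.12  1.96]
```

Next: shift, lower, release, rise, then head for the brace box.

```bash
python3 -m pendant '{"dp":[[0.22,-0.12,0],[0,0,0.3],[0,0,0.5],[0,0,0.5],[0,0,0.3],[0,0,0.2],[0,0,0.1],[0,0,0.03]],"rotation":[[0,0,0],[0,0,0],[0,0,0],[0,0,0],[0,0,0],[0,0,0],[0,0,0],[0,0,0]]}'
python3 -m pendant '{"dp":[[0,0,0],[0,0,0],[0,0,0],[0,0,0],[0,0,0],[0,0,0],[0,0,0],[0,0,0]],"rotation":[[0,0,0],[0,0,0],[0,0,0],[0,0,0],[0,0,0],[0,0,0],[0,0,0],[0,0,0]]}' 1 60
python3 -m pendant '{"dp":[[0,0,-0.4],[0,0,-0.9],[0,0,-1],[0,0,-1],[0,0,-1],[0,0,-1],[0,0,-1],[0,0,-0.7]],"rotation":[[0,0,0],[0,0,0],[0,0,0],[0,0,0],[0,0,0],[0,0,0],[0,0,0],[0,0,0]]}'
python3 go.py .554 -.3785 .243 .0
```

```text
time_s: 29.3
tcp_pos: [0.5027, 0.0776, 0.033]
ee_rot: [0.0, 1.0, 0.02, 0.0]
ft_force: [0.8, -0.7, -1.8]
finger_gap: 0.62
gripper_force: 63.3
time_s: 30.3
tcp_pos: [0.5025, 0.0776, 0.033]
ee_rot: [0.0, 1.0, 0.02, -0.0]
ft_force: [0.2, 0.4, -0.2]
finger_gap: 1.001
gripper_force: 0.0
time_s: 31.3
tcp_pos: [0.5027, 0.0777, 0.2453]
ee_rot: [-0.0, 1.0, 0.02, 0.001]
ft_force: [0.3, -0.0, -0.7]
finger_gap: 0.998
gripper_force: 0.0
t 31.3 pos [0.5027 0.0777 0.2453] yaw 0.039 tilt [0.002 0.   ] gap 0.998 F [ 0.3 -0.  -0.7] j7 -1.87
turn z 0.49 dp [ 1.71 15.21  0.08]
```

```bash
python3 -m pendant '{"dp":[[0,0,0],[0.11,0.9,0],[0.11,1,0],[0.11,1,0],[0.11,1,0],[0.11,1,0],[0.11,1,0],[0.11,1,0]],"rotation":[[0,0,0.49],[0,0,0],[0,0,0],[0,0,0],[0,0,0],[0,0,0],[0,0,0],[0,0,0]]}' >/dev/null
python3 -m pendant '{"dp":[[0.11,1,0],[0.11,1,0],[0.11,1,0],[0.11,1,0],[0.11,1,0],[0.11,1,0],[0.11,1,0],[0.11,1,0]],"rotation":[[0,0,0],[0,0,0],[0,0,0],[0,0,0],[0,0,0],[0,0,0],[0,0,0],[0,0,0]]}' >/dev/null
python3 -m pendant '{"dp":[[0.04,0.3,0],[0,0,0],[0,0,0],[0,0,0],[0,0,0],[0,0,0],[0,0,0],[0,0,0]],"rotation":[[0,0,0],[0,0,0],[0,0,0],[0,0,0],[0,0,0],[0,0,0],[0,0,0],[0,0,0]]}' >/dev/null
python3 go.py .554 -.3785 .03 0; python3 look.py w5 .554,-.3785,0,.059
```

```text
t 34.3 pos [ 0.5532 -0.3785  0.243 ] yaw -0.0 tilt [-0. -0.] gap 1.002 F [ 0.1 -0.3  0.2] j7 -1.07
turn z -0.0 dp [0.03 0.   7.1 ]
```

View pics/w5.png

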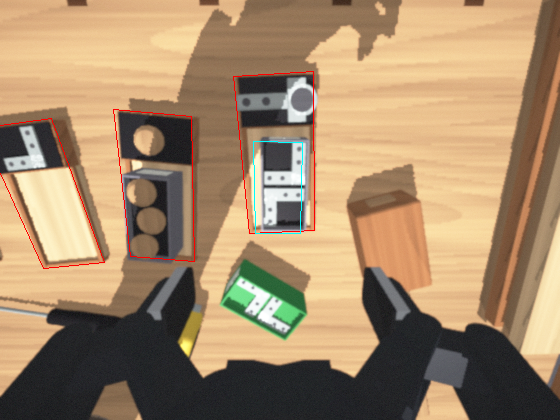

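```bash
python3 -m pendant '{"dp":[[0.16,0.17,0.9],[0,0,1],[0,0,1],[0,0,1],[0,0,1],[0,0,1],[0,0,0.8],[0,0,0.38]],"rotation":[[0,0,0.1],[0,0,0],[0,0,0],[0,0,0],[0,0,0],[0,0,0],[0,0,0],[0,0,0]]}'
python3 -m pendant '{"dp":[[0,0,0],[0,0,0],[0,0,0],[0,0,0],[0,0,0],[0,0,0],[0,0,0],[0,0,0]],"rotation":[[0,0,0],[0,0,0],[0,0,0],[0,0,0],[0,0,0],[0,0,0],[0,0,0],[0,0,0]]}' 0 60
python3 -m pendant '{"dp":[[0,0,-0.2],[0,0,-0.6],[0,0,-0.7],[0,0,-0.7],[0,0,-0.6],[0,0,-0.5],[0,0,-0.3],[0,0,0]],"rotation":[[0,0,0],[0,0,0],[0,0,0],[0,0,0],[0,0,-0.65],[0,0,-0.65],[0,0,0],[0,0,0]]}'
python3 go.py .503 -.0795 .13 .0986
```

```text
time_s: 35.35
tcp_pos: [0.5573, -0.3832, 0.0291]
ee_rot: [-0.0, 1.0, -0.004, -0.001]
ft_force: [0.1, 0.1, -0.3]
finger_gap: 1.004
gripper_force: 0.0
time_s: 36.35
tcp_pos: [0.5588, -0.3841, 0.0321]
ee_rot: [0.001, 1.0, -0.004, 0.001]
ft_force: [-1.0, -0.7, 7.0]
finger_gap: 0.617
gripper_force: 65.6
time_s: 37.35
tcp_pos: [0.5583, -0.3838, 0.1396]
ee_rot: [0.0, 0.999, 0.047, 0.001]
ft_force: [0.7, 0.3, -3.3]
finger_gap: 0.623
gripper_force: 64.6
t 37.35 pos [ 0.5583 -0.3838  0.1396] yaw 0.095 tilt [ 0.001 -0.001] gap 0.623 F [ 0.7  0.3 -3.3] j7 -1.0
turn z -0.05 dp [ -0.84 -10.27   0.32]
```

```bash
python3 -m pendant '{"dp":[[-0.07,-0.5,0],[-0.07,-0.9,0],[-0.07,-0.9,0],[-0.07,-0.9,0],[-0.07,-0.9,0],[-0.07,-0.9,0],[-0.07,-0.9,0],[-0.07,-0.9,0]],"rotation":[[0,0,-0.05],[0,0,0],[0,0,0],[0,0,0],[0,0,0],[0,0,0],[0,0,0],[0,0,0]]}' >/dev/null
python3 -m pendant '{"dp":[[-0.07,-0.9,0],[-0.07,-0.9,0],[-0.07,-0.9,0],[-0.03,-0.5,0],[0,-0.25,0],[0,0,0],[0,0,0],[0,0,0]],"rotation":[[0,0,0],[0,0,0],[0,0,0],[0,0,0],[0,0,0],[0,0,0],[0,0,0],[0,0,0]]}'
python3 go.py .504 -.080 .033 .0986
```

```text
time_s: 39.35
tcp_pos: [0.5036, -0.0808, 0.1385]
ee_rot: [0.0, 0.999, 0.049, 0.0]
ft_force: [-0.4, 0.6, -2.4]
finger_gap: 0.624
gripper_force: 64.6
t 39.35 pos [ 0.5036 -0.0808  0.1385] yaw 0.098 tilt [ 0. -0.] gap 0.624 F [-0.4  0.6 -2.4] j7 -1.49
turn z -0.0 dp [ 0.02 -0.03  3.52]
```

```bash
python3 -m pendant '{"dp":[[0,0,0.5],[0,0,0.7],[0,0,0.7],[0,0,0.6],[0,0,0.5],[0,0,0.3],[0,0,0.15],[0,0,0.05]],"rotation":[[0,0,0],[0,0,0],[0,0,0],[0,0,0],[0,0,0],[0,0,0],[0,0,0],[0,0,0]]}'
python3 -m pendant '{"dp":[[0,0,0],[0,0,0],[0,0,0],[0,0,0],[0,0,0],[0,0,0],[0,0,0],[0,0,0]],"rotation":[[0,0,0],[0,0,0],[0,0,0],[0,0,0],[0,0,0],[0,0,0],[0,0,0],[0,0,0]]}' 1 60
python3 -m pendant '{"dp":[[0,0,-0.4],[0,0,-0.9],[0,0,-1],[0,0,-1],[0,0,-1],[0,0,-1],[0,0,-1],[0,0,-0.7]],"rotation":[[0,0,0],[0,0,0],[0,0,0],[0,0,0],[0,0,0],[0,0,0],[0,0,0],[0,0,0]]}'
python3 go.py .4907 .2237 .243 .028
```

```text
time_s: 40.35
tcp_pos: [0.5037, -0.0799, 0.0336]
ee_rot: [0.0, 0.999, 0.05, 0.0]
ft_force: [-0.6, -1.0, -3.3]
finger_gap: 0.62
gripper_force: 64.6
time_s: 41.35
tcp_pos: [0.5035, -0.08, 0.0336]
ee_rot: [0.0, 0.999, 0.05, -0.0]
ft_force: [-0.3, -0.4, -0.3]
finger_gap: 0.999
gripper_force: 0.0
time_s: 42.35
tcp_pos: [0.5037, -0.0799, 0.246]
ee_rot: [0.0, 0.999, 0.05, 0.001]
ft_force: [0.4, 0.0, -0.1]
finger_gap: 1.001
gripper_force: 0.0
t 42.35 pos [ 0.5037 -0.0799  0.246 ] yaw 0.1 tilt [ 0.002 -0.   ] gap 1.001 F [ 0.4  0.  -0.1] j7 -1.46
turn z 0.9 dp [ -0.15 -10.13   0.1 ]
```

```bash
python3 -m pendant '{"dp":[[0,0,0],[-0.02,-0.8,0],[-0.02,-1,0],[-0.02,-1,0],[-0.02,-1,0],[-0.02,-1,0],[-0.02,-1,0],[-0.02,-1,0]],"rotation":[[0,0,0.9],[0,0,0],[0,0,0],[0,0,0],[0,0,0],[0,0,0],[0,0,0],[0,0,0]]}' >/dev/null
python3 -m pendant '{"dp":[[0,-1,0],[0,-1,0],[0,-0.8,0],[0,-0.5,0],[0,0,0],[0,0,0],[0,0,0],[0,0,0]],"rotation":[[0,0,0],[0,0,0],[0,0,0],[0,0,0],[0,0,0],[0,0,0],[0,0,0],[0,0,0]]}' >/dev/null
python3 go.py .4907 .2237 .021 .028; python3 look.py w6 .4907,.2237,.028,.05 .5025,.0777,.037,.059 .5037,-.08,.099,.059
```

```text
t 44.35 pos [0.491  0.2221 0.2436] yaw 0.027 tilt [ 0. -0.] gap 0.998 F [ 0.4 -0.4  0.3] j7 -2.17
turn z -0.02 dp [-0.01 -0.05  7.42]
```

View pics/w6.png

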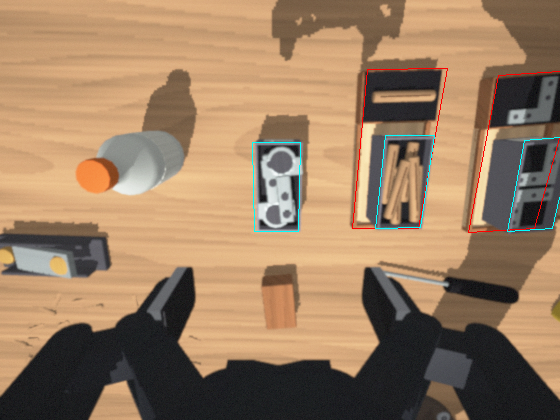

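```bash
python3 -m pendant '{"dp":[[0,-0.05,0.9],[0,0,1],[0,0,1],[0,0,1],[0,0,1],[0,0,1],[0,0,0.9],[0,0,0.62]],"rotation":[[0,0,0],[0,0,0],[0,0,0],[0,0,0],[0,0,0],[0,0,0],[0,0,0],[0,0,0]]}'
python3 -m pendant '{"dp":[[0,0,0],[0,0,0],[0,0,0],[0,0,0],[0,0,0],[0,0,0],[0,0,0],[0,0,0]],"rotation":[[0,0,0],[0,0,0],[0,0,0],[0,0,0],[0,0,0],[0,0,0],[0,0,0],[0,0,0]]}' 0 60
python3 -m pendant '{"dp":[[0,0,-0.2],[0,0,-0.6],[0,0,-0.7],[0,0,-0.7],[0,0,-0.7],[0,0,-0.6],[0,0,-0.4],[0,0,0]],"rotation":[[0,0,0],[0,0,0],[0,0,0],[0,0,0],[0,0,-0.34],[0,0,0],[0,0,0],[0,0,0]]}'
python3 go.py .5561 -.3801 .13 .0549
```

```text
time_s: 45.4
tcp_pos: [0.4905, 0.2239, 0.0198]
ee_rot: [0.0, 1.0, 0.014, -0.0]
ft_force: [-0.6, -0.5, 0.7]
finger_gap: 0.996
gripper_force: 0.0
time_s: 46.4
tcp_pos: [0.4913, 0.2245, 0.0218]
ee_rot: [-0.0, 1.0, 0.014, 0.001]
ft_force: [-1.7, -1.9, 6.7]
finger_gap: 0.621
gripper_force: 65.4
time_s: 47.4
tcp_pos: [0.4911, 0.2245, 0.1386]
ee_rot: [-0.0, 1.0, 0.028, 0.001]
ft_force: [-0.2, 0.3, -4.6]
finger_gap: 0.621
gripper_force: 64.2
t 47.4 pos [0.4911 0.2245 0.1386] yaw 0.055 tilt [0.001 0.001] gap 0.621 F [-0.2  0.3 -4.6] j7 -2.2
turn z 0.0 dp [ 1.06 20.24  0.29]
```

```bash
python3 -m pendant '{"dp":[[0.05,0.5,0],[0.05,0.9,0],[0.05,0.9,0],[0.05,0.9,0],[0.05,0.9,0],[0.05,0.9,0],[0.05,0.9,0],[0.05,0.9,0]],"rotation":[[0,0,0],[0,0,0],[0,0,0],[0,0,0],[0,0,0],[0,0,0],[0,0,0],[0,0,0]]}' >/dev/null
python3 -m pendant '{"dp":[[0.05,0.9,0],[0.05,0.9,0],[0.05,0.9,0],[0.05,0.9,0],[0.05,0.9,0],[0.05,0.9,0],[0.05,0.9,0],[0.05,0.9,0]],"rotation":[[0,0,0],[0,0,0],[0,0,0],[0,0,0],[0,0,0],[0,0,0],[0,0,0],[0,0,0]]}' >/dev/null
python3 -m pendant '{"dp":[[0.06,0.9,0],[0.06,0.9,0],[0.06,0.9,0],[0.05,0.9,0],[0.03,0.6,0],[0,0.4,0],[0,0.2,0],[0,0,0]],"rotation":[[0,0,0],[0,0,0],[0,0,0],[0,0,0],[0,0,0],[0,0,0],[0,0,0],[0,0,0]]}' >/dev/null
python3 go.py .5561 -.3801 .033 .0549
```

```text
t 50.4 pos [ 0.5536 -0.3368  0.1379] yaw 0.055 tilt [-0.  0.] gap 0.619 F [-0.6  0.4 -3.9] j7 -1.14
turn z 0.01 dp [0.   1.45 3.5 ]
```

```bash
python3 -m pendant '{"dp":[[0,0.4,0],[0,0.5,0],[0,0.35,0],[0,0.2,0],[0,0,0],[0,0,0.3],[0,0,0.5],[0,0,0.5]],"rotation":[[0,0,0],[0,0,0],[0,0,0],[0,0,0],[0,0,0],[0,0,0],[0,0,0],[0,0,0]]}'
python3 -m pendant '{"dp":[[0,0,0.5],[0,0,0.5],[0,0,0.5],[0,0,0.4],[0,0,0.2],[0,0,0.1],[0,0,0],[0,0,0]],"rotation":[[0,0,0],[0,0,0],[0,0,0],[0,0,0],[0,0,0],[0,0,0],[0,0,0],[0,0,0]]}'
python3 go.py .5561 -.3801 .033 .0549
```

```text
time_s: 51.4
tcp_pos: [0.5557, -0.38, 0.0975]
ee_rot: [-0.0, 1.0, 0.028, -0.0]
ft_force: [-0.5, -0.0, -4.5]
finger_gap: 0.622
gripper_force: 64.2
time_s: 52.4
tcp_pos: [0.5563, -0.3807, 0.0336]
ee_rot: [0.0, 1.0, 0.028, 0.0]
ft_force: [-0.3, 0.5, -3.6]
finger_gap: 0.622
gripper_force: 64.2
t 52.4 pos [ 0.5563 -0.3807  0.0336] yaw 0.055 tilt [ 0.001 -0.001] gap 0.622 F [-0.3  0.5 -3.6] j7 -1.11
turn z 0.0 dp [-0.01 -0.02  0.02]
```

```bash
python3 -m pendant '{"dp":[[0,0,0.03],[0,0,0],[0,0,0],[0,0,0],[0,0,0],[0,0,0],[0,0,0],[0,0,0]],"rotation":[[0,0,0],[0,0,0],[0,0,0],[0,0,0],[0,0,0],[0,0,0],[0,0,0],[0,0,0]]}' 1 60
python3 -m pendant '{"dp":[[0,0,-0.4],[0,0,-0.9],[0,0,-1],[0,0,-1],[0,0,-1],[0,0,-1],[0,0,-1],[0,0,-0.9]],"rotation":[[0,0,0],[0,0,0],[0,0,0],[0,0,0],[0,0,0],[0,0,0],[0,0,0],[0,0,0]]}'
python3 look.py w7 .5561,-.3801,.0549,.059 .5145,-.2217,-.083,.059 .5037,-.08,.099,.059
python3 - <<'E'
from h import *
from workcell import *
c=capture('top');im=c['color'][130:250,200:446,::-1].copy()
cv2.imwrite('pics/top1.png',cv2.resize(im,None,fx=3.2,fy=3.2,interpolation=cv2.INTER_CUBIC))
E
```

```text
time_s: 53.4
tcp_pos: [0.556, -0.3805, 0.0321]
ee_rot: [-0.0, 1.0, 0.028, -0.0]
ft_force: [0.7, 0.0, -0.1]
finger_gap: 0.999
gripper_force: 0.0
time_s: 54.4
tcp_pos: [0.5561, -0.3805, 0.2504]
ee_rot: [0.0, 1.0, 0.028, 0.001]
ft_force: [-0.1, 0.0, -0.2]
finger_gap: 1.0
gripper_force: 0.0
```

View pics/w7.png

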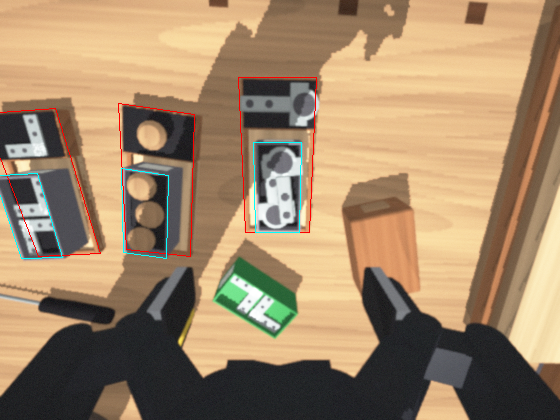

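View pics/top1.png

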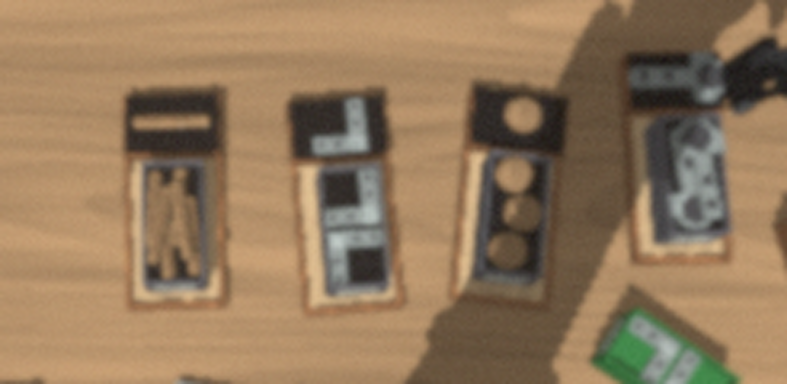

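Every box now stands with its matching sample, inside the battens: dowels at (175,225), braces at (355,230), knobs at (515,215) and hinges at (690,180). The gripper is open and clear of everything.

```bash
python3 -c "
from workcell import *
print(hand_in())"
```

```text
the job is handed in; nothing more can be done
None
```

The job is handed in: in the final pictures all four boxes stand between the battens of their matching stands, released; the glue bottle was still upright when last seen at 44 s (nothing went near it after that), and the arm finished at about 54 s of 147 s.

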